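# Close up the sample racks in a magazine and lock its keeper

### The job

The sample racks standing in the rack magazine have to be secured. With a closed fingertip, gently push the keeper's knob along its L-shaped slot until the racks are closed up against the end stop and the knob stands at the corner, then push it sideways, fully home in the locking notch, and take the hand away. Only push the knob, do not grip it; do not touch or lift the racks themselves, and leave the scanner, the bottle and the empty rack on the bench where they are.

Things in the scene. Friction and masses are not known exactly. Their poses are not given: they have to be found in the camera images.
- magazine: rack magazine, fixed to the bench: grey base 260 x 212 mm with an aluminium lane and a rail along one side. Origin: centre of the underside, on the bench; z up; +x is the direction in which the racks are closed up; +y points from the lane to the rail's outer side (the robot's side). Lane: y -97 to +36.5 mm, floor at z 10 mm. Rail: y 36.5 to 103, x -128 to +128, flat top at z 56 mm
- slot_start (a point): start of the L-shaped slot (13 mm wide) in the rail's top, 56 mm above the bench: x -98, y 76 mm in the magazine's frame. The long leg runs from here in +x, 105 mm, to the corner; there the notch leaves it at right angles in -y (towards the lane), 18 mm long. All lengths are of the knob's axis
- corner (a point): the slot's corner, on top of the rail: x +7, y 76 mm in the magazine's frame; the knob's axis stands here with keeper_run 0.105 and keeper_lock 0
- notch_end (a point): where the knob's axis stands when locked, on top of the rail: x +7, y 58 mm in the magazine's frame
- knob (a point): centre of the top of the keeper's upright black knob, 94 mm above the bench. Knob 32 mm in diameter from 71 to 90 mm above the bench, narrower above and below, on a steel saddle 36 x 36 mm with its top at 64 mm. The rail top is free on its -x and +y sides (magazine's axes): a fingertip 70 to 75 mm above the bench can push it from there
- paddle (a point): middle of the keeper's paddle face, 36 mm above the bench, 12 mm ahead (+x) of the knob's axis, facing the racks. Knob, a bar over the lane (24 mm wide, top at 62 mm, running from the saddle in the magazine's -y) and the paddle (100 mm wide) are one captive part, the keeper, that cannot turn or be lifted
- keeper_run (a joint): travel of the keeper along the long leg in m: 0 at slot_start, 0.105 at the corner, a hard stop. About 1.5 N of friction plus the racks' drag, up to 6 N in all; it stays where it is left
- keeper_lock (a joint): travel of the keeper into the notch (magazine's -y) in m: 0 in the long leg, 0.018 at the notch's end, a hard stop. It moves only with the knob at the corner (keeper_run within 1.5 mm of 0.105; the edge there is rounded by 3 mm). About 2 N of friction, plus rubbing on the racks; it stays where it is left
- end_stop (a point): foot of the end stop's inner face, middle of the lane, 10 mm above the bench: x +117, y -30 mm in the magazine's frame. Closed up, the four racks reach 96 mm back from it
- rack_c0: loose grey five-place tube rack with four uncapped tubes, 24 (its x) x 129 (its y) x 58 mm, about 108 to 112 mm high with its tubes; stands upright across the lane on its floor, in any of the four places, with gaps between the racks. Origin: centre of its underside, 10 mm above the bench
- rack_o1: loose grey five-place tube rack with five tubes with caps, 24 (its x) x 129 (its y) x 58 mm, about 108 to 112 mm high with its tubes; stands upright across the lane on its floor, in any of the four places, with gaps between the racks. Origin: centre of its underside, 10 mm above the bench
- rack_c1: loose grey five-place tube rack with uncapped tubes, 24 (its x) x 129 (its y) x 58 mm, about 108 to 112 mm high with its tubes; stands upright across the lane on its floor, in any of the four places, with gaps between the racks. Origin: centre of its underside, 10 mm above the bench
- rack_c2: loose grey five-place tube rack with uncapped tubes, 24 (its x) x 129 (its y) x 58 mm, about 108 to 112 mm high with its tubes; stands upright across the lane on its floor, in any of the four places, with gaps between the racks. Origin: centre of its underside, 10 mm above the bench
- scanner: bystander: loose dark-blue barcode scanner, 64 x 172 x 36 mm, lying on the bench at the right; origin at the centre of its underside
- bottle: bystander: loose dropper bottle, 40 mm in diameter, 108 mm high, standing at the left; origin at the centre of its underside
- empty_rack: bystander: loose empty grey five-place rack, 24 x 129 x 58 mm, standing on the bench at the left; origin at the centre of its underside
Things that resemble listed ones, but are neither listed nor needed, are in the scene too. Leave any orange look-alike of the rack_c2 alone.

How it is judged:
By the outcome, as a careful person would: the job done as asked, in the order asked, and still so for the second after the job is handed in, with the robot touching nothing.
It also fails if it takes over 42 s, if anything falls off the work surface, if the arm or the gripper's body presses on something with over 40 N, if the wrist force passes 120 N, or if a joint passes its speed limit or range.

### The arm

A 6-joint arm with a two-finger parallel gripper is mounted at the origin on a cart in front of the work surface, level with it; the furniture and walls round the work are solid. World frame = base frame: x ahead of the robot, y to its left, z up, the work surface at z = 0. Lengths are in m, angles in rad, forces in N, time in s.
With the tool pointing down it reaches from about 0.35 to 0.975 m from the base axis. Payload 4.9 kg.
Tool frame: the origin (TCP) lies at the very end of the fingers, on their centre line; the grasp point (between the pads) lies 19 mm behind it; z points along the fingers, y is the direction in which the jaws open and shut (so a half turn about z gives the same grasp; the last joint's range is limited). The gripper opens to 85 mm and grips with 20 to 120 N. Pads are 22 mm wide; open, the fingers measure 114 mm over their backs; the gripper's body (76 mm by 85 mm) begins 54 mm behind the grasp point. The pads swing forward as they close: fully open they stand 13 mm farther back than shut.
Start: joints at [-1.284, 0.053, 1.613, -0, 1.476, -0.119], TCP at [0.247, -0.574, 0.231] pointing down, gripper open.
Joint ranges: [-3.01, 3.01], [-1.01, 2.22], [0.06, 2.58], [-1.02, 4.17], [0.09, 2.62], [-3.14, 3.14]. Speed limits (rad/s): [2.57, 2.57, 3.14, 3.14, 3.14, 3.14].

### API

Orientations are given as a unit quaternion [w, x, y, z].
In Python, from plant import state, eyes, job_done gives the robot as it stands.
- The arm moves only by the tool apply_moves, never from a script. Its argument "commands" is a list of rows, each an object with "linear": the shift along the tool's x, y, z in m, a list of three; "delta_rot": the turn, a rotation vector about the tool's x, y, z in degrees, a list of three; "fingers": the closure in counts, from 0 (fully open) to 255 (shut). In form: [{"linear": [x, y, z], "delta_rot": [wx, wy, wz], "fingers": fingers}, ...]. A call has exactly 8 rows; each row is the pose to reach, as a shift and turn from the pose commanded when the call began, along the tool's axes at that moment; what a row does not reach only later rows make up. A row lasts 1/10 s, in which the tool goes at most 50 mm and 8.59 degrees, less where a joint would pass 70% of its speed; a pose out of reach is approached as far as the arm can. A call with a gripper value outside its range is refused whole. The fingers move at their own pace and stop on an object; the grip force is fixed at half the most. Time passes only in rows, so rows that repeat a pose let the fingers close, or fill a call up. It gives the time, the measured TCP pose, the force and the opening at its end, in the units of the state.
- state(): the state, without advancing time (a new reading comes with each control period).
- eyes.grab_frame(name): name is "scene" or "top" or "wrist"; returns the picture (400x640x3 uint8, red, green, blue); there is no depth.
- eyes.camera_params(name): a dict with "fx", "fy", "cx", "cy" (pixels), "position" and "rotation" of the camera in the world; the wrist camera has in their place "T_tool_cam" (4x4, takes a point from camera to tool coordinates, whose origin is the TCP and whose axes are the flange's). Camera axes: x right, y down, z forward; pixel columns grow to the right and rows downward; lengths in m; the calibration is good to about 2 mm. A picture is of the moment at which its call begins: read the wrist's pose just before it. camera_params takes no time and is no camera call.
- job_done(): hands the job in, once; it reports no verdict.
The state is a dict: "time": time; "joint_pos": joint angles; "joint_vel": joint speeds; "joint_efforts": joint torques, N m; "tool_pos": TCP position; "tool_rot": TCP orientation; "contact_force": force on the tool from outside, world axes, zero at the start; "ft_torque": the same for the moment, N m; "gripper_width": opening from 0.0 (shut) to 1.0 (fully open).
Only numpy, scipy, OpenCV 4.12 (cv2) and the standard library are available. Lean on these libraries where they do the work, as an engineer would, in place of code of your own. Each camera call takes 0.05 s, during which the arm holds its last target.

## Working session

There is one attempt and no reset: what is moved stays moved. The work goes in short steps, Python scripts to look and compute and a tool call to move; the robot and the scene stay as the last step left them, time stands still between calls to the robot, and variables do not carry over. Pictures are saved under pics/ and viewed, and the job is handed in when it is done.

Besides the shell and the picture viewer there is one more tool, called after "Emit:" as name([rows], argument=value, ...), one row to a line, values as JSON. apply_moves: Moves the arm, as the interface text tells. Its arguments: {"type":"object","properties":{"commands":{"type":"array","items":{"type":"object","properties":{"linear":{"type":"array","items":{"type":"number"}},"delta_rot":{"type":"array","items":{"type":"number"}},"fingers":{"type":"number"}}}}},"required":["commands"]}

```bash
mkdir -p pics
python3 - <<'E'
from plant import state, eyes
import cv2, numpy as np
print(state())
for n in ("top","scene"):
    p=eyes.camera_params(n); print(n,p)
    im=eyes.grab_frame(n); cv2.imwrite(f"pics/{n}0.png",im[:,:,::-1])
E
```

```text
{'time': 0.0, 'joint_pos': array([-1.28398054e+00,  5.33627304e-02,  1.61430547e+00, -9.86995300e-06,
        1.47601645e+00, -1.19035533e-01]), 'joint_vel': array([-3.25168208e-05,  4.15806014e-04,  4.89943875e-04,  1.37614692e-04,
       -2.01296393e-04, -1.08195004e-03]), 'joint_efforts': array([-7.67516849e-04, -3.93677866e+01, -3.70175850e+01, -5.99715077e-05,
        7.10883178e-03, -4.07617875e-06]), 'tool_pos': array([ 0.24654777, -0.57362744,  0.23005254]), 'tool_rot': array([-1.04191096e-03,  9.79480514e-01,  2.01536171e-01, -9.25413359e-05]), 'contact_force': array([0.0171689 , 0.08126359, 0.41180779]), 'ft_torque': array([ 0.00348956, -0.07644396, -0.0042048 ]), 'gripper_width': 1.0023225756379923}
top {'fx': 484.15341303233527, 'fy': 484.15341303233527, 'cx': 318.15861151196873, 'cy': 198.1920338727909, 'position': array([0.16853786, 0.12222265, 1.65334705]), 'rotation': array([ 0.06988323, -0.68834848,  0.71785352, -0.07732415])}
scene {'fx': 423.07120387480717, 'fy': 423.07120387480717, 'cx': 321.98611727234396, 'cy': 194.36835119934844, 'position': array([-0.39439437,  0.58933643,  0.66031439]), 'rotation': array([ 0.2529633 , -0.45897019,  0.73462201, -0.43091349])}
```

View pics/top0.png

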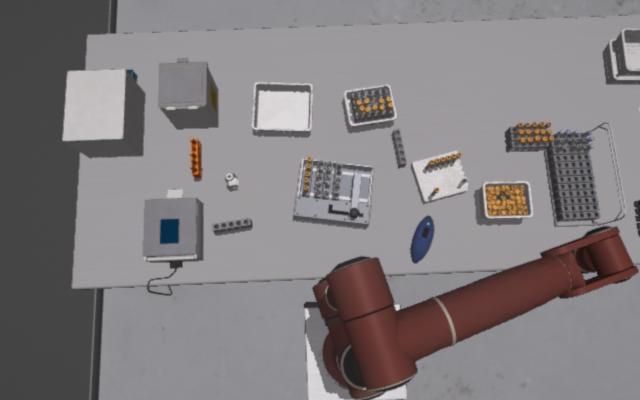

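View pics/scene0.png

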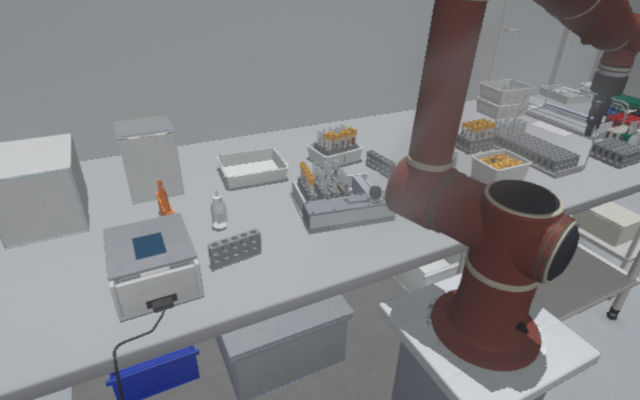

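```bash
cat > h.py <<'E'
import numpy as np, cv2
from scipy.spatial.transform import Rotation as R
from plant import state, eyes
def q(r): return R.from_quat([r[1],r[2],r[3],r[0]])
def pose(n):
    p=eyes.camera_params(n); rot=np.asarray(p['rotation'])
    M=q(rot).as_matrix() if rot.shape==(4,) else rot
    return p,M,np.asarray(p['position'])
def pix2(n,uv,z):
    p,M,o=pose(n); d=M@np.array([(uv[0]-p['cx'])/p['fx'],(uv[1]-p['cy'])/p['fy'],1.])
    return o+d*(z-o[2])/d[2]
def proj(n,P):
    p,M,o=pose(n); c=M.T@(np.asarray(P)-o); return np.array([p['fx']*c[0]/c[2]+p['cx'],p['fy']*c[1]/c[2]+p['cy']])
E
python3 - <<'E'
from h import *
im=cv2.imread('pics/top0.png'); c=im[145:240,280:420]; cv2.imwrite('pics/c1.png',cv2.resize(c,None,fx=5.5,fy=5.5,interpolation=cv2.INTER_CUBIC))
im=cv2.imread('pics/scene0.png'); c=im[150:240,280:405]; cv2.imwrite('pics/c2.png',cv2.resize(c,None,fx=6,fy=6,interpolation=cv2.INTER_CUBIC))
print(pix2('top',(353,212),.094), pix2('scene',(375,190),.094),proj('top',(0,0,0)))
E
```

```text
[ 0.44726787 -0.0133865   0.094     ] [ 0.4346535  -0.00728249  0.094     ] [354.57375199 351.71835707]
```

View pics/c1.png

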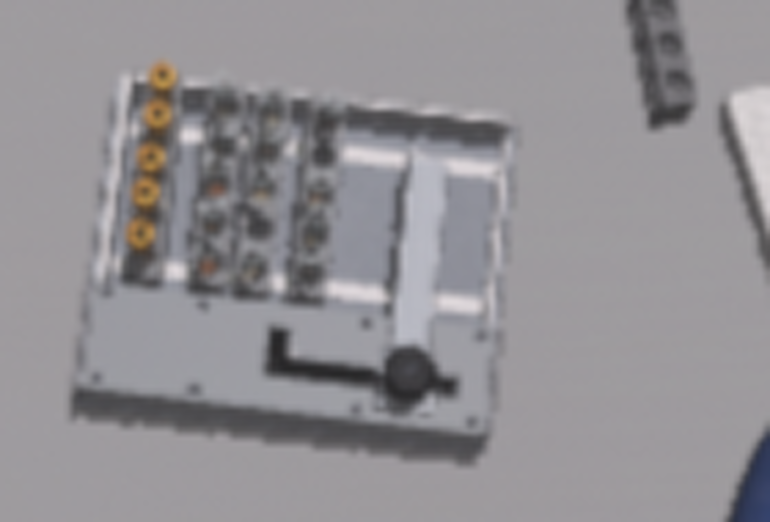

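View pics/c2.png

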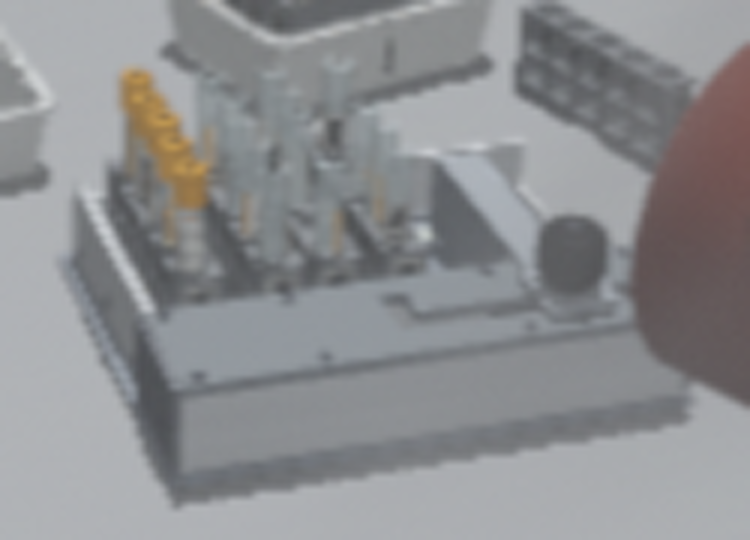

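Run:
```python
from h import *
f=lambda u,v:(280+(u+.5)/5.5-.5,145+(v+.5)/5.5-.5)
# rail-top points (px in crop), mag xy
pts=[((75,386),(128,103)),((489,432),(-128,103)),((280,366),(7,76)),((278,332),(7,58-2)),((452,385),(-101,76))]
W=np.array([pix2('top',f(*a),.056)[:2] for a,b in pts]);M=np.array([b for a,b in pts])/1000
Mc=M-M.mean(0);Wc=W-W.mean(0)
a=np.arctan2((Mc[:,0]*Wc[:,1]-Mc[:,1]*Wc[:,0]).sum(),(Mc*Wc).sum())
r=np.array([[np.cos(a),-np.sin(a)],[np.sin(a),np.cos(a)]]);t=W.mean(0)-r@M.mean(0)
print('yaw',np.degrees(a),'t',t,'res mm',1000*(W-(M@r.T+t)))
k=pix2('top',f(408,368),.092)[:2]; print('knob',k,'mag',r.T@(k-t))
for m in [(-98,76),(7,76),(7,58)]: print(m,r@np.array(m)/1000+t)
print(eyes.camera_params('wrist'))
```

```text
yaw 81.1117391938517 t [0.53501368 0.04227744] res mm [[-0.08146064 -0.81313536]
 [ 0.72465823  2.02888553]
 [-0.87766943 -2.35958539]
 [ 0.52109957  0.94121729]
 [-0.28662774  0.20261793]]
knob [ 0.44918348 -0.01618893] mag [-0.07102573  0.07576599]
(-98, 76) [ 0.44478454 -0.04280313]
(7, 76) [0.46100787 0.06093598]
(7, 58) [0.47879172 0.05815484]
{'fx': 292.7822275172015, 'fy': 292.7822275172015, 'cx': 315.77505934089913, 'cy': 194.22464172394126, 'T_tool_cam': array([[-9.35055646e-05, -9.63872996e-01, -2.66362233e-01,
         6.72558924e-02],
       [ 9.99999358e-01,  2.10557371e-04, -1.11298086e-03,
        -8.85510007e-04],
       [ 1.12885673e-03, -2.66362167e-01,  9.63872358e-01,
        -1.42393196e-01],
       [ 0.00000000e+00,  0.00000000e+00,  0.00000000e+00,
         1.00000000e+00]])}
```

```bash
cat >> h.py <<'E'
YAW=np.radians(81.11);Rm=np.array([[np.cos(YAW),-np.sin(YAW)],[np.sin(YAW),np.cos(YAW)]]);T=np.array([.53501,.04228])
def w(mx,my,z): return np.r_[Rm@np.array([mx,my])/1000+T,z]
def mg(P): return 1000*(Rm.T@(np.asarray(P)[:2]-T))
def delta(target,yawdeg=YAW*57.29578-90):
    s=state();A=q(s['tool_rot'])
    c=np.cos(np.radians(yawdeg));sn=np.sin(np.radians(yawdeg))
    B=R.from_matrix(np.array([[c,sn,0],[sn,-c,0],[0,0,-1.]]))
    print('lin mm',(1000*A.inv().apply(target-s['tool_pos'])).round(1),'rot deg',(A.inv()*B).as_rotvec(degrees=True).round(2),'mag now',mg(s['tool_pos']).round(1),'z',s['tool_pos'][2].round(4),'F',s['contact_force'].round(2),'t',s['time'])
def wpix(uv,z,s):
    p=eyes.camera_params('wrist');A=q(s['tool_rot']).as_matrix();Tc=p['T_tool_cam']
    M=A@Tc[:3,:3];o=A@Tc[:3,3]+s['tool_pos'];d=M@np.array([(uv[0]-p['cx'])/p['fx'],(uv[1]-p['cy'])/p['fy'],1.])
    return o+d*(z-o[2])/d[2]
E
python3 -c "
from h import *
t=w(-120,76,.2);print(t);delta(t)"
```

```text
[ 0.44137844 -0.06453354  0.2       ]
lin mm [ 380.  -390.8   31. ] rot deg [-1.100e-01  2.000e-02  3.214e+01] mag now [-653.1  189.8] z 0.2301 F [ 0.23 -0.04  0.44] t 0.1
```

Emit:
apply_moves([
  {"linear": [0.02,-0.02,0.002],"delta_rot": [0,0,4],"fingers": 255},
  {"linear": [0.05,-0.051,0.004],"delta_rot": [0,0,8],"fingers": 255},
  {"linear": [0.08,-0.082,0.006],"delta_rot": [0,0,12],"fingers": 255},
  {"linear": [0.11,-0.113,0.009],"delta_rot": [0,0,16],"fingers": 255},
  {"linear": [0.14,-0.144,0.011],"delta_rot": [0,0,20],"fingers": 255},
  {"linear": [0.17,-0.175,0.014],"delta_rot": [0,0,24],"fingers": 255},
  {"linear": [0.2,-0.206,0.016],"delta_rot": [0,0,28],"fingers": 255},
  {"linear": [0.22,-0.226,0.018],"delta_rot": [0,0,32.1],"fingers": 255},
])

```text
time: 0.9
tool_pos: [0.3599, -0.2772, 0.2126]
tool_rot: [-0.0, 0.997, -0.078, -0.0]
contact_force: [-0.4, -0.8, 0.9]
gripper_width: -0.0
```

```bash
python3 -c "
from h import *
t=w(-120,76,.2);delta(t)"
```

```text
lin mm [  47.4 -222.7   12.8] rot deg [-0.05  0.02 -0.05] mag now [-342.7  123.6] z 0.2126 F [-0.38 -0.77  0.87] t 0.9
```

Emit:
apply_moves([
  {"linear": [0.008,-0.035,0.002],"delta_rot": [0,0,0],"fingers": 255},
  {"linear": [0.016,-0.07,0.004],"delta_rot": [0,0,0],"fingers": 255},
  {"linear": [0.024,-0.11,0.006],"delta_rot": [0,0,0],"fingers": 255},
  {"linear": [0.032,-0.15,0.009],"delta_rot": [0,0,0],"fingers": 255},
  {"linear": [0.04,-0.185,0.011],"delta_rot": [0,0,0],"fingers": 255},
  {"linear": [0.045,-0.21,0.013],"delta_rot": [0,0,0],"fingers": 255},
  {"linear": [0.047,-0.223,0.013],"delta_rot": [0,0,0],"fingers": 255},
  {"linear": [0.047,-0.223,0.013],"delta_rot": [0,0,0],"fingers": 255},
])

```text
time: 1.7
tool_pos: [0.4403, -0.0652, 0.1997]
tool_rot: [-0.0, 0.997, -0.076, -0.001]
contact_force: [-0.2, -0.3, 0.2]
gripper_width: 0.006
```

```bash
python3 -c "
from h import *
s=state();im=eyes.grab_frame('wrist');cv2.imwrite('pics/w1.png',im[:,:,::-1]);np.savez('w1.npz',**s)
t=w(-120,76,.2);delta(t)"
```

```text
lin mm [ 1.  -1.7 -0.2] rot deg [0.01 0.05 0.15] mag now [-121.7   77. ] z 0.1998 F [-0.47  0.28  0.65] t 1.75
```

View pics/w1.png

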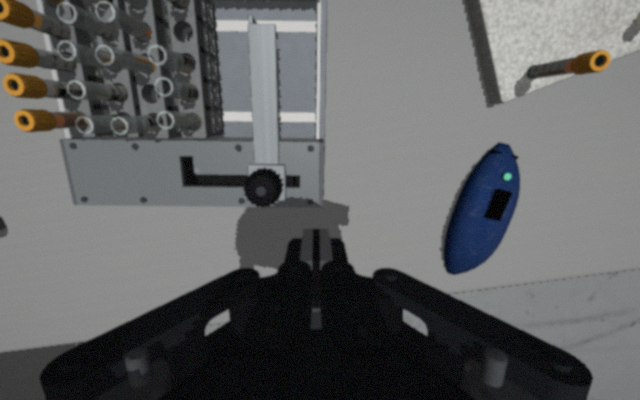

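```bash
python3 -c "
from h import *
im=cv2.imread('pics/w1.png');cv2.imwrite('pics/w1a.png',cv2.resize(im[130:215,170:330],None,fx=5,fy=5,interpolation=cv2.INTER_CUBIC))
cv2.imwrite('pics/w1b.png',cv2.resize(im[130:215,50:130],None,fx=5,fy=5,interpolation=cv2.INTER_CUBIC))"
```

```text
(no output)
```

View pics/w1a.png

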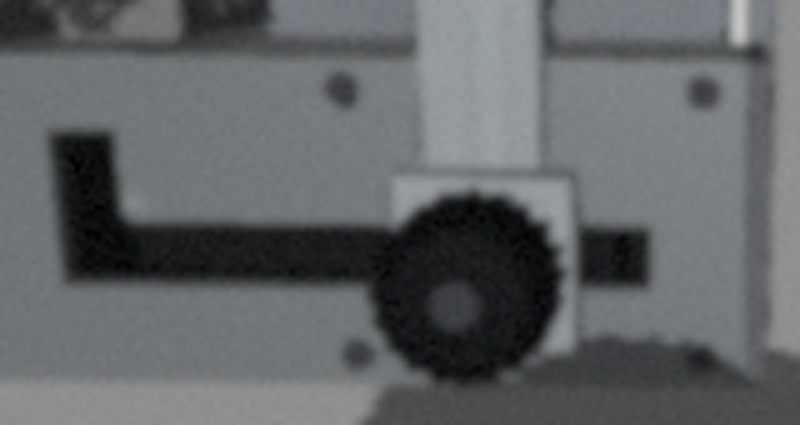

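View pics/w1b.png

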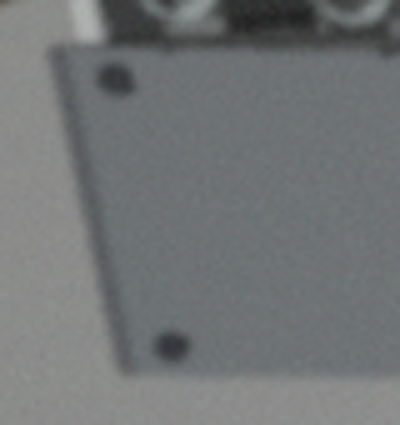

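Run:
```python
from h import *
s=dict(np.load('w1.npz'))
a=lambda u,v:(170+(u+.5)/5-.5,130+(v+.5)/5-.5)
b=lambda u,v:(50+(u+.5)/5-.5,130+(v+.5)/5-.5)
pts=[(a(68,281),(13.5,82.5)),(a(648,287),(-104.5,82.5)),(a(648,232),(-104.5,69.5)),(a(52,133),(13.5,51.5)),(a(112,133),(.5,51.5)),(b(55,48),(128,36.5)),(b(125,372),(128,103)),(a(748,48),(-128,36.5)),(a(755,380),(-128,103))]
W=np.array([wpix(p,.056,s)[:2] for p,_ in pts]);M=np.array([m for _,m in pts])/1000
Mc=M-M.mean(0);Wc=W-W.mean(0)
y=np.arctan2((Mc[:,0]*Wc[:,1]-Mc[:,1]*Wc[:,0]).sum(),(Mc*Wc).sum())
r=np.array([[np.cos(y),-np.sin(y)],[np.sin(y),np.cos(y)]]);t=W.mean(0)-r@M.mean(0)
print(np.degrees(y),t);print((1000*(W-(M@r.T+t))).round(1).tolist())
for uv,z in [((455,305),.094),((466,285),.09)]:print('knob',1000*(r.T@(wpix(a(*uv),z,s)[:2]-t)))
c=1000*(r.T@(np.array([wpix(a(u,v),.064,s)[:2] for u,v in [(393,174),(577,174)]])-t).T);print('saddle',c)
```

```text
80.98369563567404 [0.53593732 0.04302033]
[[0.2, -1.0], [-0.1, 0.3], [-1.8, 0.5], [-1.0, -1.1], [-0.7, 0.1], [-0.4, -2.5], [0.7, -2.1], [2.1, 3.8], [1.1, 1.9]]
knob [-72.5252775   76.54975882]
knob [-73.86382399  73.92946145]
saddle [[-55.96258068 -91.24771375]
 [ 58.61105153  58.39696562]]
```

```bash
sed -i 's/81.11)/81.03)/; s/\[.53501,.04228\]/[.5356,.0427]/' h.py; python3 -c "
from h import *
delta(w(-116,76,.0725))"
```

```text
lin mm [  1.5  -6.4 127.3] rot deg [0.01 0.05 0.23] mag now [-122.4   77.3] z 0.1998 F [-0.47  0.28  0.65] t 1.75
```

Emit:
apply_moves([
  {"linear": [0.001,-0.002,0.02],"delta_rot": [0,0,0],"fingers": 255},
  {"linear": [0.001,-0.004,0.045],"delta_rot": [0,0,0.2],"fingers": 255},
  {"linear": [0.0015,-0.005,0.07],"delta_rot": [0,0,0.2],"fingers": 255},
  {"linear": [0.0015,-0.0055,0.095],"delta_rot": [0,0,0.2],"fingers": 255},
  {"linear": [0.0015,-0.006,0.115],"delta_rot": [0,0,0.2],"fingers": 255},
  {"linear": [0.0015,-0.006,0.124],"delta_rot": [0,0,0.2],"fingers": 255},
  {"linear": [0.0015,-0.006,0.127],"delta_rot": [0,0,0.2],"fingers": 255},
  {"linear": [0.0015,-0.006,0.127],"delta_rot": [0,0,0.2],"fingers": 255},
])

```text
time: 2.55
tool_pos: [0.443, -0.0615, 0.0737]
tool_rot: [0.0, 0.997, -0.079, 0.0]
contact_force: [0.7, 0.8, -0.3]
gripper_width: -0.001
```

```bash
python3 -c "
from h import *
delta(w(-116,76,.0725))
s=state();im=eyes.grab_frame('wrist');cv2.imwrite('pics/w2.png',im[:,:,::-1])"
```

```text
lin mm [-0.7 -1.3  1.2] rot deg [ 0.01 -0.02 -0.12] mag now [-117.3   75.3] z 0.0737 F [ 0.75  0.77 -0.33] t 2.55
```

View pics/w2.png

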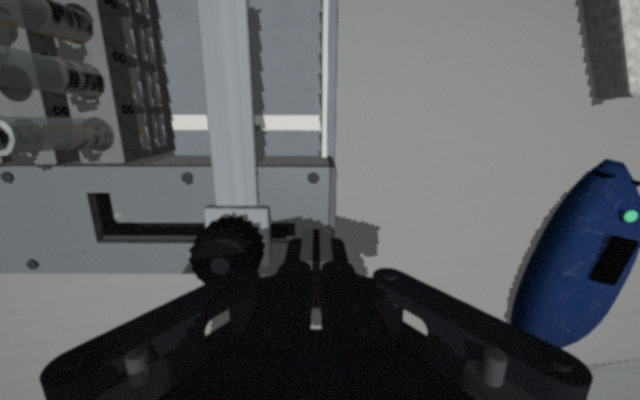

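Emit:
apply_moves([
  {"linear": [-0.0007,-0.003,0.001],"delta_rot": [0,0,0],"fingers": 255},
  {"linear": [-0.0007,-0.006,0.001],"delta_rot": [0,0,0],"fingers": 255},
  {"linear": [-0.0007,-0.009,0.001],"delta_rot": [0,0,0],"fingers": 255},
  {"linear": [-0.0007,-0.012,0.001],"delta_rot": [0,0,0],"fingers": 255},
  {"linear": [-0.0007,-0.015,0.001],"delta_rot": [0,0,0],"fingers": 255},
  {"linear": [-0.0007,-0.018,0.001],"delta_rot": [0,0,0],"fingers": 255},
  {"linear": [-0.0007,-0.021,0.001],"delta_rot": [0,0,0],"fingers": 255},
  {"linear": [-0.0007,-0.024,0.001],"delta_rot": [0,0,0],"fingers": 255},
])

```text
time: 3.4
tool_pos: [0.446, -0.037, 0.0725]
tool_rot: [0.0, 0.997, -0.079, 0.0]
contact_force: [0.2, -1.4, 1.0]
gripper_width: -0.002
```

```bash
python3 -c "
from h import *
delta(w(-116,76,.0725))
s=state();im=eyes.grab_frame('wrist');cv2.imwrite('pics/w3.png',im[:,:,::-1])"
```

```text
lin mm [ 0.1 23.3 -0. ] rot deg [ 0.02 -0.02 -0.08] mag now [-92.7  76. ] z 0.0725 F [ 0.25 -1.44  0.96] t 3.4
```

View pics/w3.png

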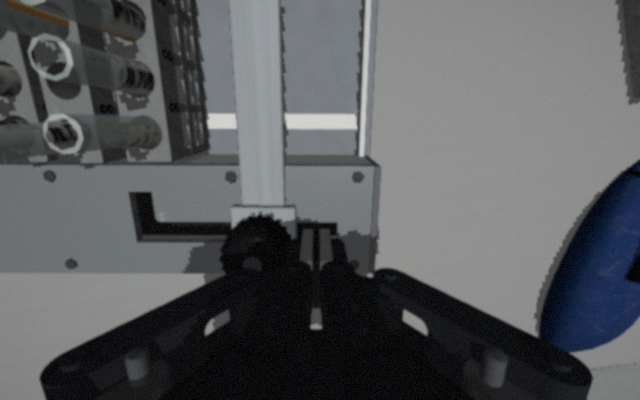

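Emit:
apply_moves([
  {"linear": [0,-0.003,0],"delta_rot": [0,0,0],"fingers": 255},
  {"linear": [0,-0.006,0],"delta_rot": [0,0,0],"fingers": 255},
  {"linear": [0,-0.01,0],"delta_rot": [0,0,0],"fingers": 255},
  {"linear": [0,-0.014,0],"delta_rot": [0,0,0],"fingers": 255},
  {"linear": [0,-0.018,0],"delta_rot": [0,0,0],"fingers": 255},
  {"linear": [0,-0.022,0],"delta_rot": [0,0,0],"fingers": 255},
  {"linear": [0,-0.026,0],"delta_rot": [0,0,0],"fingers": 255},
  {"linear": [0,-0.03,0],"delta_rot": [0,0,0],"fingers": 255},
])

```text
time: 4.25
tool_pos: [0.4507, -0.0071, 0.0724]
tool_rot: [0.0, 0.997, -0.079, 0.0]
contact_force: [1.1, -1.6, 2.4]
gripper_width: 0.003
```

```bash
python3 -c "
from h import *
delta(w(-30,76,.0725))
s=state();im=eyes.grab_frame('wrist');cv2.imwrite('pics/w4.png',im[:,:,::-1])"
```

```text
lin mm [  0.  -32.5  -0.1] rot deg [-0.   -0.01 -0.08] mag now [-62.5  76.1] z 0.0724 F [ 1.13 -1.56  2.38] t 4.25
```

View pics/w4.png

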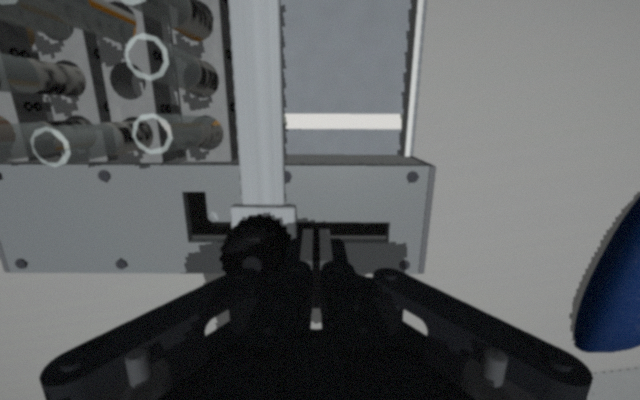

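```bash
python3 -c "
from h import *
s=state()
for uv,z in [((231,207),.064),((296,207),.064),((184,193),.056),((206,193),.056),((389,222),.056)]: print(mg(wpix(uv,z,s)).round(1))
print(mg(s['tool_pos']))"
```

```text
[-15.3  58.2]
[-50.5  58.3]
[12.9 52.5]
[ 0.6 52.5]
[-103.4   70. ]
[-61.98760685  76.15594919]
```

Emit:
apply_moves([
  {"linear": [0,-0.004,0],"delta_rot": [0,0,0],"fingers": 255},
  {"linear": [0,-0.008,0],"delta_rot": [0,0,0],"fingers": 255},
  {"linear": [0,-0.012,0],"delta_rot": [0,0,0],"fingers": 255},
  {"linear": [0,-0.016,0],"delta_rot": [0,0,0],"fingers": 255},
  {"linear": [0,-0.02,0],"delta_rot": [0,0,0],"fingers": 255},
  {"linear": [0,-0.024,0],"delta_rot": [0,0,0],"fingers": 255},
  {"linear": [0,-0.028,0],"delta_rot": [0,0,0],"fingers": 255},
  {"linear": [0,-0.031,0],"delta_rot": [0,0,0],"fingers": 255},
])

```text
time: 5.1
tool_pos: [0.4555, 0.0234, 0.0723]
tool_rot: [0.0, 0.997, -0.079, 0.0]
contact_force: [-0.3, -3.1, 1.5]
gripper_width: -0.0
```

```bash
python3 -c "
from h import *
delta(w(-22,76,.0725))
s=state();im=eyes.grab_frame('wrist');cv2.imwrite('pics/w5.png',im[:,:,::-1])"
```

```text
lin mm [ 0.1 -9.5 -0.2] rot deg [ 0.01 -0.   -0.07] mag now [-31.5  76.1] z 0.0723 F [-0.31 -3.15  1.53] t 5.1
```

View pics/w5.png

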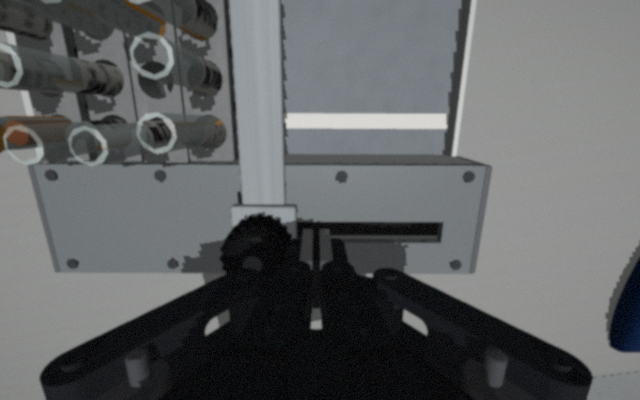

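Emit:
apply_moves([
  {"linear": [0,-0.002,0],"delta_rot": [0,0,0],"fingers": 255},
  {"linear": [0,-0.004,0],"delta_rot": [0,0,0],"fingers": 255},
  {"linear": [0,-0.0055,0],"delta_rot": [0,0,0],"fingers": 255},
  {"linear": [0,-0.0065,0],"delta_rot": [0,0,0],"fingers": 255},
  {"linear": [0,-0.0075,0],"delta_rot": [0,0,0],"fingers": 255},
  {"linear": [0,-0.008,0],"delta_rot": [0,0,0],"fingers": 255},
  {"linear": [0,-0.0085,0],"delta_rot": [0,0,0],"fingers": 255},
  {"linear": [0,-0.0085,0],"delta_rot": [0,0,0],"fingers": 255},
])

```text
time: 5.95
tool_pos: [0.4568, 0.0316, 0.0723]
tool_rot: [-0.0, 0.997, -0.079, -0.0]
contact_force: [0.7, -4.0, 0.5]
gripper_width: 0.004
```

```bash
python3 -c "
from h import *
delta(w(-22,76,.0725))"
```

```text
lin mm [ 0.1 -1.3 -0.2] rot deg [-0.    0.   -0.08] mag now [-23.3  76.1] z 0.0723 F [ 0.69 -3.97  0.51] t 5.95
```

Emit:
apply_moves([
  {"linear": [0,-0.0003,0],"delta_rot": [0,0,0],"fingers": 255},
  {"linear": [0,-0.0006,0],"delta_rot": [0,0,0],"fingers": 255},
  {"linear": [0,-0.0009,0],"delta_rot": [0,0,0],"fingers": 255},
  {"linear": [0,-0.0012,0],"delta_rot": [0,0,0],"fingers": 255},
  {"linear": [0,-0.0014,0],"delta_rot": [0,0,0],"fingers": 255},
  {"linear": [0,-0.0016,0],"delta_rot": [0,0,0],"fingers": 255},
  {"linear": [0,-0.0018,0],"delta_rot": [0,0,0],"fingers": 255},
  {"linear": [0,-0.002,0],"delta_rot": [0,0,0],"fingers": 255},
])

```text
time: 6.75
tool_pos: [0.457, 0.0327, 0.0723]
tool_rot: [0.001, 0.997, -0.079, -0.0]
contact_force: [-0.8, -8.6, 0.5]
gripper_width: -0.0
```

```bash
python3 -c "
from h import *
delta(w(-22,76,.0725))"
```

```text
lin mm [ 0.1 -0.1 -0.2] rot deg [ 0.12  0.01 -0.06] mag now [-22.1  76.1] z 0.0723 F [-0.79 -8.56  0.52] t 6.75
```

Emit:
apply_moves([
  {"linear": [0,-0.0002,0],"delta_rot": [0,0,0],"fingers": 255},
  {"linear": [0,-0.0004,0],"delta_rot": [0,0,0],"fingers": 255},
  {"linear": [0,-0.0006,0],"delta_rot": [0,0,0],"fingers": 255},
  {"linear": [0,-0.0008,0],"delta_rot": [0,0,0],"fingers": 255},
  {"linear": [0,-0.0008,0],"delta_rot": [0,0,0],"fingers": 255},
  {"linear": [0,-0.0008,0],"delta_rot": [0,0,0],"fingers": 255},
  {"linear": [0,-0.0008,0],"delta_rot": [0,0,0],"fingers": 255},
  {"linear": [0,-0.0008,0],"delta_rot": [0,0,0],"fingers": 255},
])

```text
time: 7.55
tool_pos: [0.457, 0.033, 0.0723]
tool_rot: [0.002, 0.997, -0.079, -0.0]
contact_force: [-0.8, -10.0, 2.0]
gripper_width: -0.001
```

```bash
python3 -c "
from h import *
delta(w(-22,76,.0725))
s=state();im=eyes.grab_frame('wrist');cv2.imwrite('pics/w6.png',im[:,:,::-1])"
```

```text
lin mm [ 0.1  0.1 -0.2] rot deg [ 0.19  0.03 -0.06] mag now [-21.9  76.1] z 0.0723 F [-0.8  -9.95  1.99] t 7.55
```

View pics/w6.png

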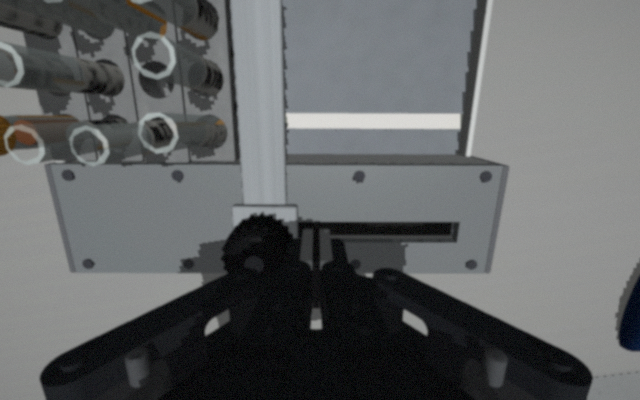

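Emit:
apply_moves([
  {"linear": [0,0.006,0],"delta_rot": [0,0,0],"fingers": 255},
  {"linear": [0,0.014,0],"delta_rot": [0,0,0],"fingers": 255},
  {"linear": [-0.008,0.016,0],"delta_rot": [0,0,0],"fingers": 255},
  {"linear": [-0.022,0.016,0],"delta_rot": [0,0,0],"fingers": 255},
  {"linear": [-0.036,0.016,0],"delta_rot": [0,0,0],"fingers": 255},
  {"linear": [-0.043,0.016,0],"delta_rot": [0,0,0],"fingers": 255},
  {"linear": [-0.043,0.012,0],"delta_rot": [0,0,0],"fingers": 255},
  {"linear": [-0.043,0.002,0],"delta_rot": [0,0,0],"fingers": 255},
])

```text
time: 8.4
tool_pos: [0.4148, 0.0393, 0.0725]
tool_rot: [-0.0, 0.997, -0.08, 0.0]
contact_force: [0.1, -0.1, -0.5]
gripper_width: -0.0
```

Emit:
apply_moves([
  {"linear": [0,-0.01,0],"delta_rot": [0,0,0],"fingers": 255},
  {"linear": [0,-0.02,0],"delta_rot": [0,0,0],"fingers": 255},
  {"linear": [0,-0.027,0],"delta_rot": [0,0,0],"fingers": 255},
  {"linear": [0,-0.03,0],"delta_rot": [0,0,0],"fingers": 255},
  {"linear": [0,-0.03,0],"delta_rot": [0,0,0],"fingers": 255},
  {"linear": [0.002,-0.03,0],"delta_rot": [0,0,0],"fingers": 255},
  {"linear": [0.004,-0.03,0],"delta_rot": [0,0,0],"fingers": 255},
  {"linear": [0.006,-0.03,0],"delta_rot": [0,0,0],"fingers": 255},
])

```text
time: 9.2
tool_pos: [0.4253, 0.0675, 0.0723]
tool_rot: [0.0, 0.997, -0.079, 0.0]
contact_force: [0.1, 0.2, -0.5]
gripper_width: -0.0
```

```bash
python3 -c "
from h import *
delta(w(7,103,.0725))
s=state();im=eyes.grab_frame('wrist');cv2.imwrite('pics/w7.png',im[:,:,::-1])"
```

```text
lin mm [ 9.8  0.2 -0.2] rot deg [ 0.   -0.01 -0.11] mag now [  7.3 112.8] z 0.0723 F [ 0.14  0.18 -0.45] t 9.2
```

View pics/w7.png

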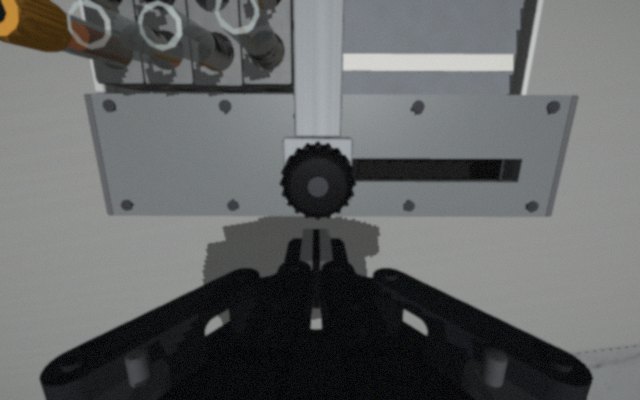

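Emit:
apply_moves([
  {"linear": [0.003,0,0],"delta_rot": [0,0,0],"fingers": 255},
  {"linear": [0.006,0,0],"delta_rot": [0,0,0],"fingers": 255},
  {"linear": [0.009,0,0],"delta_rot": [0,0,0],"fingers": 255},
  {"linear": [0.011,0,0],"delta_rot": [0,0,0],"fingers": 255},
  {"linear": [0.013,0,0],"delta_rot": [0,0,0],"fingers": 255},
  {"linear": [0.015,0,0],"delta_rot": [0,0,0],"fingers": 255},
  {"linear": [0.017,0,0],"delta_rot": [0,0,0],"fingers": 255},
  {"linear": [0.018,0,0],"delta_rot": [0,0,0],"fingers": 255},
])

```text
time: 10.05
tool_pos: [0.4428, 0.0649, 0.0723]
tool_rot: [0.0, 0.997, -0.079, -0.0]
contact_force: [-2.9, 0.0, 3.1]
gripper_width: 0.001
```

```bash
python3 -c "
from h import *
delta(w(7,85,.0725))
s=state();im=eyes.grab_frame('wrist');cv2.imwrite('pics/w8.png',im[:,:,::-1])"
```

```text
lin mm [10.1  0.5 -0.3] rot deg [ 0.01  0.03 -0.08] mag now [ 7.5 95.1] z 0.0723 F [-2.88  0.03  3.07] t 10.05
```

View pics/w8.png

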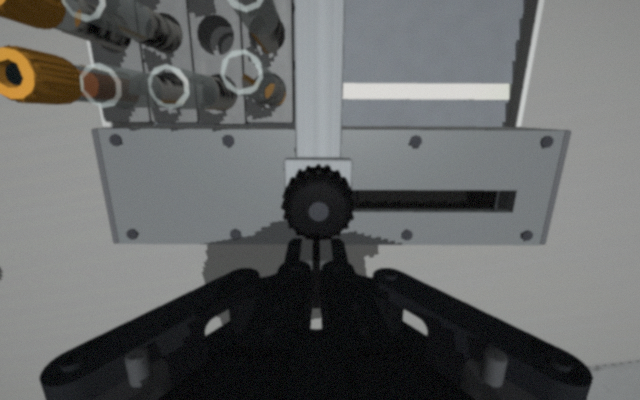

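Emit:
apply_moves([
  {"linear": [0.0015,0,0],"delta_rot": [0,0,0],"fingers": 255},
  {"linear": [0.003,0,0],"delta_rot": [0,0,0],"fingers": 255},
  {"linear": [0.0045,0,0],"delta_rot": [0,0,0],"fingers": 255},
  {"linear": [0.006,0,0],"delta_rot": [0,0,0],"fingers": 255},
  {"linear": [0.007,0,0],"delta_rot": [0,0,0],"fingers": 255},
  {"linear": [0.008,0,0],"delta_rot": [0,0,0],"fingers": 255},
  {"linear": [0.009,0,0],"delta_rot": [0,0,0],"fingers": 255},
  {"linear": [0.009,0,0],"delta_rot": [0,0,0],"fingers": 255},
])

```text
time: 10.9
tool_pos: [0.4519, 0.0635, 0.0722]
tool_rot: [0.0, 0.997, -0.079, 0.0]
contact_force: [-2.2, -1.4, 0.9]
gripper_width: 0.003
```

```bash
python3 -c "
from h import *
delta(w(7,85,.0725))
s=state();im=eyes.grab_frame('wrist');cv2.imwrite('pics/w9.png',im[:,:,::-1])"
```

```text
lin mm [ 0.9  0.5 -0.3] rot deg [ 0.   -0.01 -0.08] mag now [ 7.5 85.9] z 0.0722 F [-2.2  -1.35  0.91] t 10.9
```

View pics/w9.png

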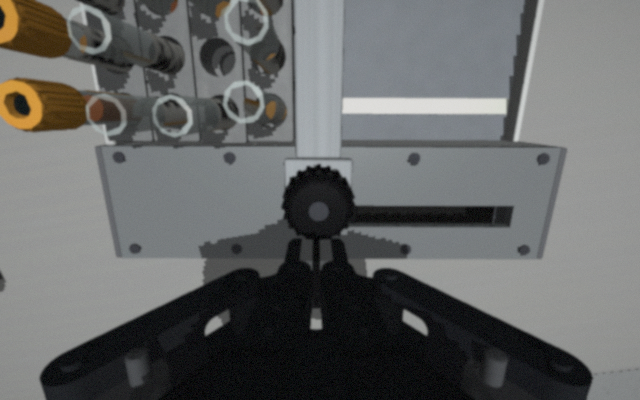

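```bash
python3 -c "
from h import *
s=state()
print(mg(wpix((318,158),.064,s)),mg(wpix((318,212),.094,s)),mg(wpix((413,158),.056,s)),mg(wpix((510,207),.056,s)))"
```

```text
[ 7.09755586 41.43226784] [ 7.28938702 60.56621815] [-44.6043362   42.68848864] [-102.21835662   70.7417961 ]
```

Emit:
apply_moves([
  {"linear": [0.0005,0,0],"delta_rot": [0,0,0],"fingers": 255},
  {"linear": [0.001,0,0],"delta_rot": [0,0,0],"fingers": 255},
  {"linear": [0.0014,0,0],"delta_rot": [0,0,0],"fingers": 255},
  {"linear": [0.0018,0,0],"delta_rot": [0,0,0],"fingers": 255},
  {"linear": [0.0021,0,0],"delta_rot": [0,0,0],"fingers": 255},
  {"linear": [0.0024,0,0],"delta_rot": [0,0,0],"fingers": 255},
  {"linear": [0.0024,0,0],"delta_rot": [0,0,0],"fingers": 255},
  {"linear": [0.0024,0,0],"delta_rot": [0,0,0],"fingers": 255},
])

```text
time: 11.75
tool_pos: [0.4541, 0.0631, 0.0723]
tool_rot: [0.0, 0.997, -0.079, -0.0]
contact_force: [-4.2, -1.1, 1.2]
gripper_width: 0.002
```

```bash
python3 -c "
from h import *
delta(w(7,85,.0725))"
```

```text
lin mm [-1.3  0.5 -0.2] rot deg [ 0.    0.01 -0.08] mag now [ 7.5 83.7] z 0.0723 F [-4.16 -1.09  1.2 ] t 11.75
```

Tool still follows freely; go on in small steps until the force climbs.

Emit:
apply_moves([
  {"linear": [0.0003,0,0],"delta_rot": [0,0,0],"fingers": 255},
  {"linear": [0.0006,0,0],"delta_rot": [0,0,0],"fingers": 255},
  {"linear": [0.0009,0,0],"delta_rot": [0,0,0],"fingers": 255},
  {"linear": [0.0011,0,0],"delta_rot": [0,0,0],"fingers": 255},
  {"linear": [0.0013,0,0],"delta_rot": [0,0,0],"fingers": 255},
  {"linear": [0.0015,0,0],"delta_rot": [0,0,0],"fingers": 255},
  {"linear": [0.0015,0,0],"delta_rot": [0,0,0],"fingers": 255},
  {"linear": [0.0015,0,0],"delta_rot": [0,0,0],"fingers": 255},
])

```text
time: 12.55
tool_pos: [0.4545, 0.063, 0.0722]
tool_rot: [0.0, 0.997, -0.079, -0.002]
contact_force: [-8.6, 0.5, 5.2]
gripper_width: 0.0
```

```bash
python3 -c "
from h import *
delta(w(7,85,.0725))"
```

```text
lin mm [-1.7  0.4 -0.3] rot deg [ 0.02  0.19 -0.08] mag now [ 7.4 83.3] z 0.0722 F [-8.62  0.47  5.18] t 12.55
```

Emit:
apply_moves([
  {"linear": [0.0003,0,0],"delta_rot": [0,0,0],"fingers": 255},
  {"linear": [0.0006,0,0],"delta_rot": [0,0,0],"fingers": 255},
  {"linear": [0.001,0,0],"delta_rot": [0,0,0],"fingers": 255},
  {"linear": [0.001,0,0],"delta_rot": [0,0,0],"fingers": 255},
  {"linear": [0.001,0,0],"delta_rot": [0,0,0],"fingers": 255},
  {"linear": [0.001,0,0],"delta_rot": [0,0,0],"fingers": 255},
  {"linear": [0.001,0,0],"delta_rot": [0,0,0],"fingers": 255},
  {"linear": [0.001,0,0],"delta_rot": [0,0,0],"fingers": 255},
])

```text
time: 13.35
tool_pos: [0.4548, 0.063, 0.0722]
tool_rot: [-0.0, 0.997, -0.079, -0.003]
contact_force: [-10.8, -0.2, 6.5]
gripper_width: -0.002
```

```bash
python3 -c "
from h import *
delta(w(7,85,.0725))"
```

```text
lin mm [-2.1  0.5 -0.3] rot deg [ 0.02  0.3  -0.07] mag now [ 7.5 82.9] z 0.0722 F [-10.79  -0.2    6.5 ] t 13.35
```

Hard stop felt (force up, tool stalled). Back off straight along +y of the magazine, then up, and look.

Emit:
apply_moves([
  {"linear": [-0.006,0,0],"delta_rot": [0,0,0],"fingers": 255},
  {"linear": [-0.016,0,0],"delta_rot": [0,0,0],"fingers": 255},
  {"linear": [-0.03,0,0],"delta_rot": [0,0,0],"fingers": 255},
  {"linear": [-0.04,0,-0.01],"delta_rot": [0,0,0],"fingers": 255},
  {"linear": [-0.042,0,-0.035],"delta_rot": [0,0,0],"fingers": 255},
  {"linear": [-0.042,0,-0.065],"delta_rot": [0,0,0],"fingers": 255},
  {"linear": [-0.042,0,-0.09],"delta_rot": [0,0,0],"fingers": 255},
  {"linear": [-0.042,0,-0.1],"delta_rot": [0,0,0],"fingers": 255},
])

```text
time: 14.15
tool_pos: [0.4168, 0.0695, 0.1756]
tool_rot: [-0.0, 0.997, -0.079, 0.004]
contact_force: [0.1, 0.1, 0.7]
gripper_width: 0.001
```

```bash
python3 -c "
from h import *
delta(w(7,85,.0725))
s=state();im=eyes.grab_frame('wrist');cv2.imwrite('pics/w10.png',im[:,:,::-1]);np.savez('w10.npz',**s)
im=eyes.grab_frame('scene')[:,:,::-1];cv2.imwrite('pics/s10.png',im)
im=eyes.grab_frame('top')[:,:,::-1];cv2.imwrite('pics/t10.png',im)"
```

```text
lin mm [ 35.8   1.  103.4] rot deg [-0.07 -0.4  -0.07] mag now [  7.9 121.5] z 0.1756 F [0.11 0.1  0.75] t 14.15
```

View pics/w10.png

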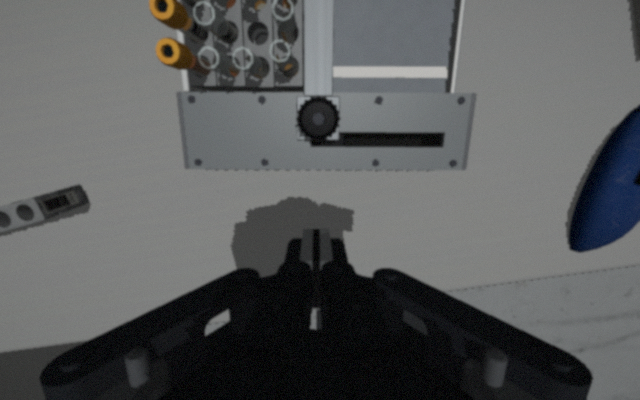

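View pics/s10.png

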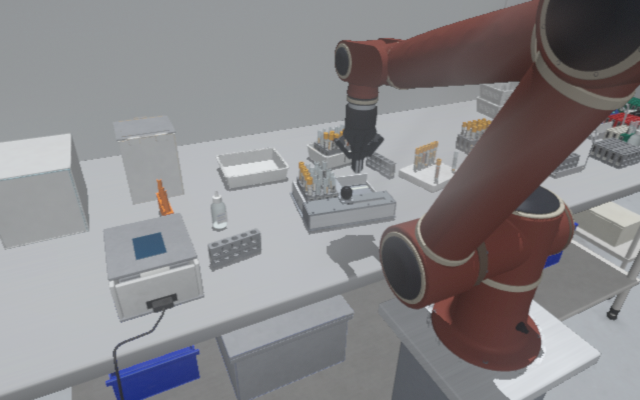

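View pics/t10.png

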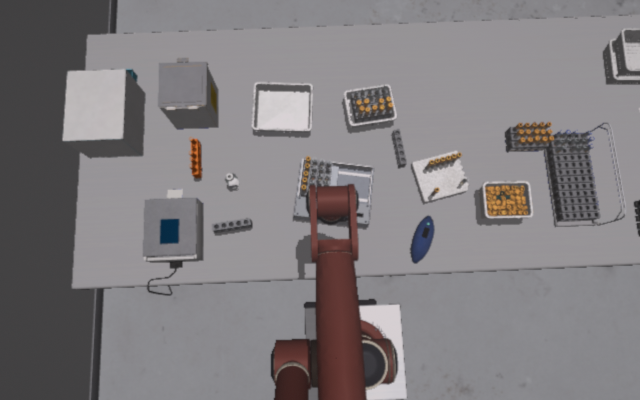

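```bash
python3 -c "
from h import *
im=cv2.imread('pics/w10.png');cv2.imwrite('pics/w10a.png',cv2.resize(im[20:180,170:330],None,fx=4.5,fy=3.7,interpolation=cv2.INTER_CUBIC))
cv2.imwrite('pics/w10b.png',cv2.resize(im[85:165,270:370],None,fx=6,fy=6,interpolation=cv2.INTER_CUBIC))"
```

```text
(no output)
```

View pics/w10b.png

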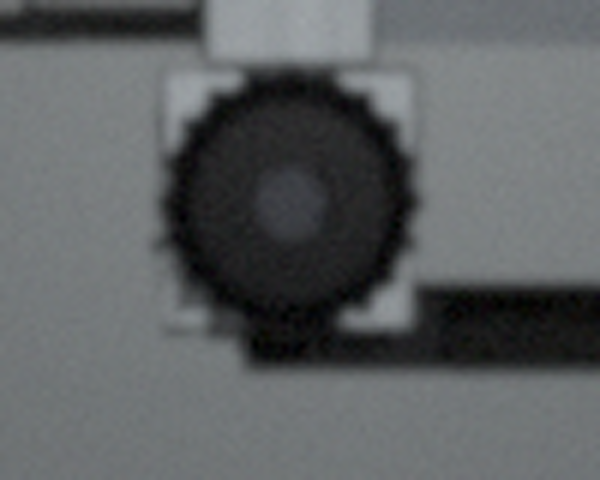

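View pics/w10a.png

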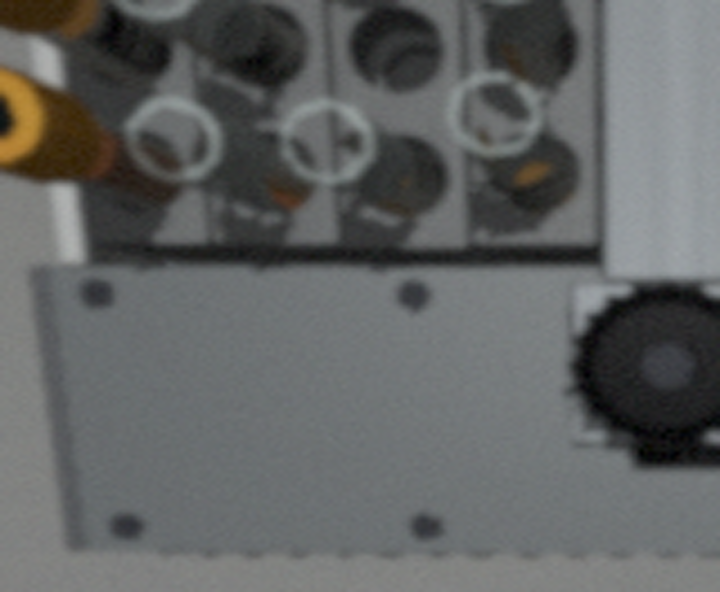

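```bash
python3 -c "
from h import *
s=dict(np.load('w10.npz'))
g=lambda u,v,z: mg(wpix((270+(u+.5)/6-.5,85+(v+.5)/6-.5),z,s)).round(1)
print('saddle',g(290,70,.064),g(290,330,.064),'slot y82.5',g(450,366,.056),'y69.5',g(450,288,.056),'x13.5',g(245,360,.056),'knobtop',g(292,203,.094))"
```

```text
saddle [ 7.1 40.5] [ 7.1 75.8] slot y82.5 [-16.7  81.7] y69.5 [-16.4  70.4] x13.5 [13.7 80.8] knobtop [ 7.  57.9]
```

```bash
python3 -c "
from plant import *
print(job_done())"
```

```text
the job is handed in; nothing more can be done
None
```

The keeper is locked and the four racks are closed up. I handed the job in at about 14.3 s, with the hand clear of the magazine.

- **Push to the corner:** The closed fingertip, about 72 mm above the bench, pushed the knob along the long leg until it met the hard stop. The force there peaked at about 10 N.
- **Push into the notch:** I moved the finger round to the outer side of the rail and pushed the knob sideways to the notch's hard stop, at about 11 N sideways. I then drew the hand straight back and up.
- **Knob position:** In the last wrist picture the knob's top measures x 7.0, y 57.9 mm in the magazine's frame. The saddle centre gives x 7.1, y 58.2 mm. The target was x 7, y 58 mm.
- **Racks and bystanders:** The picture shows the four racks standing with no visible gaps. The scanner, bottle and empty rack look unmoved by eye in the before and after pictures.
- **Disagreements:** The contact force read under 1 N after the retreat. The camera fits left residuals of up to about 4 mm at the rail's far corners and about 1 mm near the knob. The fingertip went about 2 mm further into the notch than I had predicted, because I had assumed the finger was wider than it is.

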